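# Nest the hole saws in their tray

### The job

Put the four hole saws away in the round wooden tray as one nest, all teeth down: stand the smallest on the tray first, then lower the next larger over it, and so on up to the largest, so that every saw stands flat on the tray floor inside the next. Leave the hand plane, the marking gauge and the bench dog where they are.

Things in the scene. Friction and masses are not known exactly. Their poses are not given: they have to be found in the camera images.
- saw_22: the smallest hole saw: a plain steel cup standing mouth (teeth) down on the bench, closed flat top with a dark arbor bore; outside diameter 22 mm, height 34 mm, wall 2.2 mm, top corner chamfered 3 mm, about 50 g. There is 4.8 mm of play all round inside the 36 mm saw. Origin at the centre of its mouth (the underside), z up through its closed top; round, so its yaw does not matter.
- saw_36: the second smallest hole saw: a plain steel cup standing mouth (teeth) down on the bench, closed flat top with a dark arbor bore; outside diameter 36 mm, height 43 mm, wall 2.2 mm, top corner chamfered 3 mm, about 90 g. Bore 31.6 mm, 40 mm deep inside. Origin at the centre of its mouth (the underside), z up through its closed top; round, so its yaw does not matter.
- saw_50: the second largest hole saw: a plain steel cup standing mouth (teeth) down on the bench, closed flat top with a dark arbor bore; outside diameter 50 mm, height 52 mm, wall 2.2 mm, top corner chamfered 3 mm, about 140 g. Bore 45.6 mm, 49 mm deep inside. Origin at the centre of its mouth (the underside), z up through its closed top; round, so its yaw does not matter.
- saw_64: the largest hole saw: a plain steel cup standing mouth (teeth) down on the bench, closed flat top with a dark arbor bore; outside diameter 64 mm, height 61 mm, wall 2.2 mm, top corner chamfered 3 mm, about 200 g. Bore 59.6 mm, 58 mm deep inside. Origin at the centre of its mouth (the underside), z up through its closed top; round, so its yaw does not matter.
- tray: the round dark-wood tray, fixed to the bench: 108 mm outside, 14 mm high to the top of its rim, with a flat round recess 92 mm wide whose floor is 10 mm above the bench (rim 4 mm above the floor). Origin at the centre of its underside on the bench.
- tray_floor (a point): centre of the tray's recess floor, 10 mm above the bench; z up.
- block_plane: bystander: a small hand plane, 120x166x60 mm, to the robot's right of the work; leave alone. Origin at the centre of its underside.
- marking_gauge: bystander: a wooden marking gauge (a bar through a block), 60x218x74 mm, to the robot's left of the work; leave alone. Origin at the centre of its underside.
- bench_dog_0: bystander: a light wooden bench dog standing behind the work, 28 mm across, 62 mm high; leave alone. Origin at the centre of its underside.
Not all that is in view belongs to the job. Leave any red look-alike of the saw_50 alone.

How it is judged:
On the way, in this order (a step that is already met when the one before it is completed fails the run):
1. the 22 mm saw stands mouth down and flat on the tray floor, let go (z of saw_22 in the frame of tray_floor between -0.004 and 0.004 m and angle between saw_22's own z axis and vertical below 0.07 rad and horizontal distance between saw_22 and tray_floor below 0.031 m and linear speed of saw_22 below 0.02 m/s and angular speed of saw_22 below 0.3 rad/s and contact force between saw_22 and the fingers below 0.3 N), for 0.2 s.
2. the 36 mm saw stands mouth down and flat on the tray floor, over the 22 mm one, let go (z of saw_22 in the frame of tray_floor between -0.004 and 0.004 m and angle between each of saw_22, saw_36's own z axis and vertical below 0.07 rad and horizontal distance between saw_22 and tray_floor below 0.031 m and z of saw_36 in the frame of tray_floor between -0.004 and 0.004 m and horizontal distance between saw_36 and tray_floor below 0.026 m and horizontal distance between saw_22 and saw_36 below 0.0075 m and linear speed of saw_36 below 0.02 m/s and angular speed of saw_36 below 0.3 rad/s and contact force between saw_36 and the fingers below 0.3 N), for 0.2 s.
3. the 50 mm saw stands mouth down and flat on the tray floor, over the 36 mm one, let go (z of saw_22 in the frame of tray_floor between -0.004 and 0.004 m and angle between each of saw_22, saw_36, saw_50's own z axis and vertical below 0.07 rad and horizontal distance between saw_22 and tray_floor below 0.031 m and z of saw_36 in the frame of tray_floor between -0.004 and 0.004 m and horizontal distance between saw_36 and tray_floor below 0.026 m and z of saw_50 in the frame of tray_floor between -0.004 and 0.004 m and horizontal distance between saw_50 and tray_floor below 0.02 m and horizontal distance between saw_22 and saw_36 below 0.0075 m and horizontal distance between saw_36 and saw_50 below 0.0075 m and linear speed of saw_50 below 0.02 m/s and angular speed of saw_50 below 0.3 rad/s and contact force between saw_50 and the fingers below 0.3 N), for 0.2 s.
4. the 64 mm saw stands mouth down and flat on the tray floor, over the 50 mm one, let go (z of saw_22 in the frame of tray_floor between -0.004 and 0.004 m and angle between each of saw_22, saw_36, saw_50, saw_64's own z axis and vertical below 0.07 rad and horizontal distance between saw_22 and tray_floor below 0.031 m and z of saw_36 in the frame of tray_floor between -0.004 and 0.004 m and horizontal distance between saw_36 and tray_floor below 0.026 m and z of saw_50 in the frame of tray_floor between -0.004 and 0.004 m and horizontal distance between saw_50 and tray_floor below 0.02 m and z of saw_64 in the frame of tray_floor between -0.004 and 0.004 m and horizontal distance between saw_64 and tray_floor below 0.015 m and horizontal distance between saw_22 and saw_36 below 0.0075 m and horizontal distance between saw_36 and saw_50 below 0.0075 m and horizontal distance between saw_50 and saw_64 below 0.0075 m and linear speed of saw_64 below 0.02 m/s and angular speed of saw_64 below 0.3 rad/s and contact force between saw_64 and the fingers below 0.3 N), for 0.2 s.
At the end, for the whole second after the job is handed in: All four saws stand mouth down (tilt under 0.07 rad) on the tray floor (within 4 mm in height), nested in order of size (centres of neighbours in the nest within 7.5 mm), the 64, 50, 36 and 22 mm saws within 15, 20, 26 and 31 mm of the tray centre (any place within the rim), at rest and let go (all of step 4 and linear speed of each of saw_22, saw_36, saw_50 below 0.02 m/s and angular speed of each of saw_22, saw_36, saw_50 below 0.3 rad/s and contact force between each of saw_22, saw_36, saw_50 and the fingers below 0.3 N); the robot touches nothing.
It fails at once if the hand plane is moved by more than 20 mm (distance of block_plane from where it was at the start of the episode above 0.02 m).
It fails at once if the marking gauge is moved by more than 20 mm (distance of marking_gauge from where it was at the start of the episode above 0.02 m).
It fails at once if the bench dog is moved by more than 20 mm (distance of bench_dog_0 from where it was at the start of the episode above 0.02 m).
It also fails if it takes over 109 s, if anything falls off the work surface, if the arm or the gripper's body presses on something with over 40 N, if the wrist force passes 120 N, or if a joint passes its speed limit or range.

### The arm

A 6-joint arm with a two-finger parallel gripper is mounted at the origin on a cart in front of the work surface, level with it; the furniture and walls round the work are solid. World frame = base frame: x ahead of the robot, y to its left, z up, the work surface at z = 0. Lengths are in m, angles in rad, forces in N, time in s.
With the tool pointing down it reaches from about 0.375 to 0.975 m from the base axis. Payload 3.8 kg.
Tool frame: the origin (TCP) lies at the very end of the fingers, on their centre line; the grasp point (between the pads) lies 19 mm behind it; z points along the fingers, y is the line along which they close (so a half turn about z gives the same grasp; the last joint's range is limited). The gripper opens to 85 mm and grips with 20 to 120 N. Pads are 22 mm wide; open, the fingers measure 114 mm over their backs; the gripper's body (76 mm by 85 mm) begins 54 mm behind the grasp point. The pads swing forward as they close: fully open they stand 13 mm farther back than shut.
Start: joints at [1.111, 0.264, 1.604, -0, 1.274, -0.037], TCP at [0.277, 0.616, 0.231] pointing down, gripper open.
Joint ranges: [-2.63, 2.63], [-0.94, 2.18], [0.31, 2.57], [-1.31, 4.45], [0, 2.66], [-2.55, 2.55]. Speed limits (rad/s): [2.57, 2.57, 3.14, 3.14, 3.14, 3.14].

### API

Orientations are given as a rotation vector (axis times angle).
In Python, from workcell import bot gives the robot as it stands.
- The arm moves only by the shell command python3 -m creep 'ROWS' [FORCE]. ROWS is JSON, a list of rows, each a list of 5 numbers: the shift along the tool's x, y, z in units of 0.05 m (1.0 is 0.05 m), then the turn about the tool's z in units of 0.1 rad (1.0 is 0.1 rad), then the opening, from 0 (shut) to 1 (fully open). In form: [[tx, ty, tz, spin, hand], ...]. A call has 1 to 20 rows; each row shifts and turns the commanded pose from where the row before left it, along the tool's axes as they then stand; what a row does not reach is not made up. A row lasts 1/8 s, in which the tool goes at most 62.5 mm and 10.7 degrees, less where a joint would pass 70% of its speed; a pose out of reach is approached as far as the arm can. A call with a number of a shift or a turn outside -1 to 1 is refused whole. A call with a gripper value outside its range is refused whole. The fingers move at their own pace and stop on an object; FORCE is the grip in N (left out, the last holds). Time passes only in rows, so rows that do not move let the fingers close. It gives the time, the measured TCP pose, the force, the opening and the grip force at its end, in the units of the state.
- bot.read_state(): the state, without advancing time (a new reading comes with each control period).
- bot.read_camera(name): name is "scene" or "top"; returns a dict with "pixels" (420x560x3 uint8, red, green, blue), "vfov" (degrees; the focal length in pixels is half the picture's height over the tangent of half this angle, whatever the lens; pixels are square), "cx", "cy" (the principal point, pixels), "world_to_cam" (4x4, takes a point from world to camera coordinates). Camera axes: x right, y down, z forward; pixel columns grow to the right and rows downward; lengths in m; the calibration is good to about 2 mm. A picture is of the moment at which its call begins. There is no depth.
- bot.finish_job(): hands the job in; it is judged then, once.
Trained networks look in a picture, given as the dict that the camera call returned (one of the last four; its "shot" number tells which), for a name from the list of things; names that differ only in an ending like _2 or _b are one class to them, and where a whole thing is asked for, a point or a joint stands for the part that bears it (a point fixed in the world has none). Each returns a list of dicts, best first, with "score" (0 to 1); they miss things now and then, are a little off and sometimes report something else, mostly with a low value. They report only what shows in the picture. A call takes as long as a camera call. They do not tell look-alikes from the thing itself.
- bot.look_for(target, picture): "bbox" ([left, top, right, bottom] in pixels, round what is visible of it).
- bot.regions_of(target, picture): "mask" (420x560 bool, what is visible of it) and "bbox" ([left, top, right, bottom] in pixels, round what is visible of it).
The state is a dict: "time": time; "q": joint angles; "joint_vel": joint speeds; "joint_torque": joint torques, N m; "tool_pos": TCP position; "tcp_rot": TCP orientation; "wrist_force": force on the tool from outside, world axes, zero at the start; "torque": the same for the moment, N m; "width": opening from 0.0 (shut) to 1.0 (fully open); "grip_force": force on a finger pad.
Only numpy, scipy, OpenCV 4.12 (cv2) and the standard library are available. Lean on these libraries where they do the work, as an engineer would, in place of code of your own. Each camera call takes 0.05 s, during which the arm holds its last target. There are 200 camera calls.

## Working session

There is one attempt and no reset: what is moved stays moved. The work goes in short steps, Python scripts to look and compute and a shell command to move; the robot and the scene stay as the last step left them, time stands still between calls to the robot, and variables do not carry over. Pictures are saved under pics/ and viewed, at most 14 in all, crops included, and the job is handed in when it is done.

```bash
ls; mkdir -p pics; cat > h.py <<'E'
import numpy as np,cv2
from workcell import bot
def px2w(p,u,v,z):
    f=p["pixels"].shape[0]/2/np.tan(np.radians(p["vfov"])/2)
    M=np.array(p["world_to_cam"]);R=M[:3,:3];t=M[:3,3]
    d=R.T@np.array([(u-p["cx"])/f,(v-p["cy"])/f,1]);c=-R.T@t
    return c+d*(z-c[2])/d[2]
def w2px(p,X):
    f=p["pixels"].shape[0]/2/np.tan(np.radians(p["vfov"])/2)
    M=np.array(p["world_to_cam"]);c=M[:3,:3]@np.array(X)+M[:3,3]
    return c[0]/c[2]*f+p["cx"],c[1]/c[2]*f+p["cy"]
def save(p,n,s=1,box=None):
    im=p["pixels"][:,:,::-1]
    if box: im=im[box[1]:box[3],box[0]:box[2]]
    cv2.imwrite("pics/"+n,cv2.resize(im,None,fx=s,fy=s))
E
python3 - <<'E'
from h import *
np.set_printoptions(precision=4,suppress=True)
H=dict(saw_22=.034,saw_36=.043,saw_50=.052,saw_64=.061,tray=.014,block_plane=.06,marking_gauge=.074,bench_dog_0=.062)
for c in("top","scene"):
    p=bot.read_camera(c);save(p,c+"0.png",1.4)
    M=np.array(p["world_to_cam"]);print(c,p["vfov"],p["cx"],p["cy"],"cam",-M[:3,:3].T@M[:3,3]);print(M[:3,:3])
    for n,h in H.items():
        for r in bot.regions_of(n,p)[:3]:
            if r["score"]<.2: continue
            b=r["bbox"];u,v=(b[0]+b[2])/2,(b[1]+b[3])/2
            print(n,round(r["score"],2),np.round(b,1),px2w(p,u,v,h),int(r["mask"].sum()))
s=bot.read_state();print(s)
E
```

```text
pics
top 48.38170250632139 275.8143007497923 214.13110480886527 cam [ 0.3307 -0.0184  1.2819]
[[-0.0286 -0.9996 -0.0054]
 [-0.9808  0.0291 -0.1929]
 [ 0.193  -0.0003 -0.9812]]
saw_22 0.84 [256.5 250.1 280.9 276.2] [0.4436 0.004  0.034 ] 503
saw_22 0.83 [245.8 216.4 265.3 238. ] [0.5418 0.0371 0.034 ] 325
saw_22 0.76 [175.  227.4 194.9 245.3] [0.5224 0.2281 0.034 ] 332
saw_36 0.84 [256.5 250.1 280.9 276.2] [0.4428 0.0038 0.043 ] 503
saw_36 0.83 [245.8 216.4 265.3 238. ] [0.5403 0.0367 0.043 ] 325
saw_36 0.76 [175.  227.4 194.9 245.3] [0.521  0.2263 0.043 ] 332
saw_50 0.84 [256.5 250.1 280.9 276.2] [0.442  0.0037 0.052 ] 503
saw_50 0.83 [245.8 216.4 265.3 238. ] [0.5387 0.0363 0.052 ] 325
saw_50 0.76 [175.  227.4 194.9 245.3] [0.5196 0.2245 0.052 ] 332
saw_64 0.84 [256.5 250.1 280.9 276.2] [0.4412 0.0035 0.061 ] 503
saw_64 0.83 [245.8 216.4 265.3 238. ] [0.5372 0.0359 0.061 ] 325
saw_64 0.76 [175.  227.4 194.9 245.3] [0.5182 0.2227 0.061 ] 332
tray 0.75 [304.9 205.1 339.9 241. ] [ 0.5513 -0.1462  0.014 ] 1064
block_plane 0.85 [380.3 209.  439.2 240.1] [ 0.5324 -0.3725  0.06  ] 1334
mar
[... 1305 characters left out ...]
 ] 1080
block_plane 0.66 [368.7 270.3 430.6 332.2] [ 0.5037 -0.4088  0.06  ] 1881
marking_gauge 0.71 [132.9 153.6 208.3 181.4] [0.5093 0.3386 0.074 ] 662
bench_dog_0 0.73 [227.3 185.2 248.7 210.6] [0.5397 0.1049 0.062 ] 386
{'time': 0.9, 'q': array([ 1.1111,  0.2639,  1.604 , -0.    ,  1.2737, -0.0369]), 'joint_vel': array([-0.0022,  0.001 , -0.0008,  0.0003,  0.0007, -0.0004]), 'joint_torque': array([  0.0021, -51.5051, -36.7735,   0.    ,   0.0007,   0.    ]), 'tool_pos': array([0.277 , 0.6156, 0.2313]), 'tcp_rot': array([0.6592, 3.0716, 0.    ]), 'wrist_force': array([ 0.1072,  0.5533, -0.1223]), 'torque': array([-0.013 ,  0.0073, -0.0257]), 'grip_force': 0.0, 'width': 1.0003702568287838}
```

View pics/top0.png

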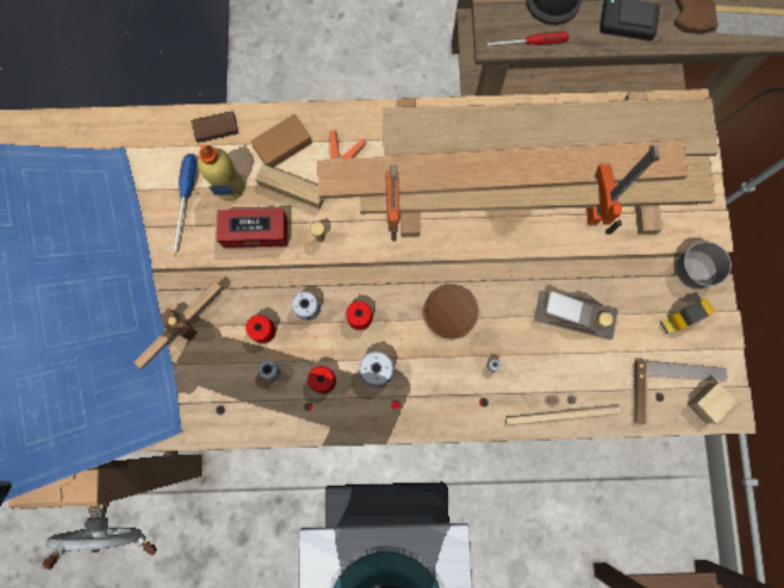

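View pics/scene0.png

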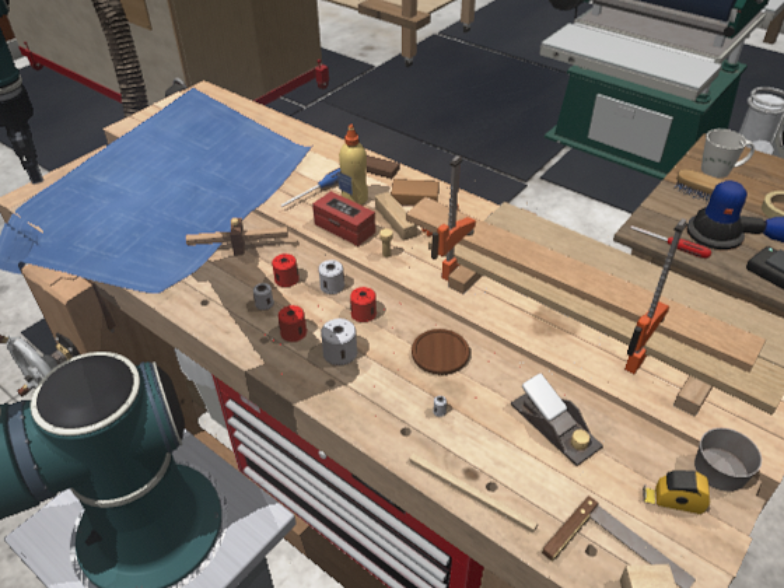

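Top view: saw_64 is at about (269,263) px, saw_50 (grey) at (218,218), saw_36 at (191,265), saw_22 at (352,261) and the tray at (322,222). There are three red decoys at (186,234), (256,224) and (229,270), and the bench dog is at (227,164). The scene view agrees, and all saws stand mouth down. Next I'll locate them precisely by fitting silhouettes.

```bash
cat >> h.py <<'E'
def hullc(p,x,y,r,h,z0=0):
    a=np.linspace(0,2*np.pi,40)
    P=np.array([w2px(p,(x+q*np.cos(t),y+q*np.sin(t),z)) for t in a for q,z in((r,z0),(r,z0+h-.003),(r-.003,z0+h))],np.float32)
    m=cv2.moments(cv2.convexHull(P)); return np.array([m["m10"]/m["m00"],m["m01"]/m["m00"]]),m["m00"]
def fit(p,c,r,h,z0=0):
    from scipy.optimize import fsolve
    g=px2w(p,*c,z0+h/2)[:2]
    return fsolve(lambda s:hullc(p,s[0],s[1],r,h,z0)[0]-c,g)
def cen(mask):
    ys,xs=np.nonzero(mask); return np.array([xs.mean(),ys.mean()])
D=dict(saw_22=(.011,.034),saw_36=(.018,.043),saw_50=(.025,.052),saw_64=(.032,.061),tray=(.054,.014),bench_dog_0=(.014,.062))
E
python3 - <<'E'
from h import *
G=dict(saw_22=px for px in []) if 0 else dict(saw_22=(352,261),saw_36=(191,265),saw_50=(218,218),saw_64=(269,263),tray=(322,222),bench_dog_0=(227,164),red1=(186,234),red2=(256,224),red3=(229,270))
for k in range(1):
  for c in("top","scene"):
    p=bot.read_camera(c)
    R=bot.regions_of("saw_50",p)+bot.regions_of("saw_22",p)+bot.regions_of("tray",p)+bot.regions_of("bench_dog_0",p)
    if c=="top": pt=p
    for n,g in G.items():
        r,h=D.get(n,(.025,.052))
        w=px2w(pt,*g,h*.7); e=np.array(w2px(p,(w[0],w[1],h/2)))
        best=[q for q in R if np.hypot(*(cen(q["mask"])-e))<9]
        best=[max(best,key=lambda q:q["score"])] if best else []
        for q in best:
            s=fit(p,cen(q["mask"]),r,h); print(c,n,round(q["score"],2),np.round(s,4),"area",int(q["mask"].sum()),round(hullc(p,*s,r,h)[1]))
        if not best: print(c,n,"none; approx",np.round(w,3))
E
```

```text
File "<stdin>", line 2
    G=dict(saw_22=px for px in []) if 0 else dict(saw_22=(352,261),saw_36=(191,265),saw_50=(218,218),saw_64=(269,263),tray=(322,222),bench_dog_0=(227,164),red1=(186,234),red2=(256,224),red3=(229,270))
           ^^^^^^^
SyntaxError: invalid syntax. Maybe you meant '==' or ':=' instead of '='?
```

```bash
cat > loc.py <<'E'
from h import *
G=dict(saw_22=(352,261),saw_36=(191,265),saw_50=(218,218),saw_64=(269,263),tray=(322,222),bench_dog_0=(227,164),red1=(186,234),red2=(256,224),red3=(229,270))
for c in("top","scene"):
    p=bot.read_camera(c)
    R=bot.regions_of("saw_50",p)+bot.regions_of("saw_22",p)+bot.regions_of("tray",p)+bot.regions_of("bench_dog_0",p)
    if c=="top": pt=p
    for n,g in G.items():
        r,h=D.get(n,(.025,.052))
        w=px2w(pt,*g,h*.7); e=np.array(w2px(p,(w[0],w[1],h/2)))
        best=[q for q in R if np.hypot(*(cen(q["mask"])-e))<9]
        if not best: print(c,n,"none; approx",np.round(w,3)); continue
        q=max(best,key=lambda q:q["score"])
        s=fit(p,cen(q["mask"]),r,h); print(c,n,round(q["score"],2),np.round(s,4),"area",int(q["mask"].sum()),round(hullc(p,*s,r,h)[1]))
E
python3 loc.py
```

```text
top saw_22 0.42 [ 0.4439 -0.2195] area 49 69
top saw_36 0.73 [0.4476 0.212 ] area 165 180
top saw_50 0.53 [0.5694 0.1387] area 311 330
top saw_64 0.97 [0.4421 0.0047] area 488 498
top tray 0.82 [ 0.5543 -0.1442] area 1200 1201
top bench_dog_0 0.55 [0.7181 0.1145] area 103 143
top red1 0.76 [0.5274 0.2282] area 354 344
top red2 0.62 [0.5493 0.0364] area 301 317
top red3 0.8 [0.4258 0.1097] area 281 318
scene saw_22 0.41 [ 0.4406 -0.2229] area 102 128
scene saw_36 0.55 [0.4438 0.21  ] area 194 229
scene saw_50 0.67 [0.5652 0.1368] area 385 388
scene saw_64 0.83 [0.4385 0.004 ] area 723 738
scene tray 0.93 [ 0.5502 -0.1461] area 1029 1133
scene bench_dog_0 0.48 [0.7178 0.1159] area 140 187
scene red1 0.78 [0.5256 0.2265] area 398 381
scene red2 0.9 [0.5439 0.0327] area 438 420
scene red3 0.9 [0.4225 0.1089] area 444 444h.py:23: RuntimeWarning: The iteration is not making good progress, as measured by the 
 improvement from the last ten iterations.
  return fsolve(lambda s:hullc(p,s[0],s[1],r,h,z0)[0]-c,g)
```

```bash
python3 -m creep '[[0,0,0,-0.844,1],[0,0,0,-0.844,1],[0,0,0,-0.844,1],[0,0,0,-0.844,1],[0,0,0,-0.844,1],[0,-0.9,0,0,1],[0,-0.9,0,0,1],[-0.4,-0.9,0,0,1],[-0.4,-0.9,0,0,1],[-0.4,-0.9,0,0,1],[-0.4,-0.9,0,0,1],[-0.4,-0.9,0,0,1],[-0.4,-0.9,0,0,1],[0,0,0,0,1]]' 20
```

```text
time: 3.15
tool_pos: [0.3977, 0.253, 0.2316]
tcp_rot: [0.009, 3.141, -0.001]
wrist_force: [-0.1, 0.2, 0.5]
width: 1.005
grip_force: 0.0
```

```bash
python3 -m creep '[[-0.1,-0.8,0,0,1],[-0.1,-0.8,0,0,1],[-0.1,-0.8,0,0,1],[-0.1,-0.8,0,0,1],[-0.1,-0.8,0,0,1],[-0.1,-0.8,0,0,1],[-0.1,-0.8,0,0,1],[-0.1,-0.8,0,0,1],[-0.09,-0.8,0,0,1],[0,-0.8,0,0,1],[0,-0.8,0,0,1],[0,-0.68,0,0,1],[0,0,0.9,0,0.7],[0,0,0.9,0,0.7],[0,0,0.9,0,0.7],[0,0,0.9,0,0.7],[0,0,0.5,0,0.7],[0,0,0.3,0,0.7],[0,0,0,0,0.7],[0,0,0,0,0.7]]'
```

```text
time: 5.65
tool_pos: [0.4421, -0.219, 0.0125]
tcp_rot: [0.001, 3.14, -0.002]
wrist_force: [-0.0, -0.4, 0.8]
width: 0.696
grip_force: 0.0
```

```bash
python3 - <<'E'
from h import *
p=bot.read_camera("scene");save(p,"s1.png",3,(260,160,440,330))
E
```

```text
(no output)
```

View pics/s1.png

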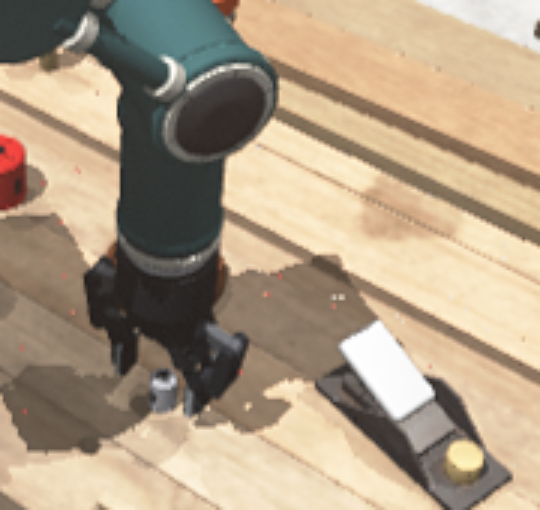

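The saw stands between the fingers, at crop pixel (163,390). I'll close on it to centre it in y.

```bash
python3 -m creep '[[0,-0.04,0.1,0,0.5],[0,0,0,0,0.5],[0,0,0,0,0],[0,0,0,0,0],[0,0,0,0,0],[0,0,0,0,0],[0,0,0,0,0]]' 20; python3 -c "
from workcell import bot;print(bot.read_state()['q'])"
```

```text
time: 6.58
tool_pos: [0.4409, -0.2207, 0.0065]
tcp_rot: [0.001, 3.141, -0.0]
wrist_force: [-1.9, -0.3, 3.2]
width: 0.256
grip_force: 19.7
[-5.14544347e-01  1.82118001e-01  2.17350831e+00 -1.29756815e-04
  7.85766322e-01 -2.08447016e+00]
```

```bash
python3 -m creep '[[0,0,0,0,0.5],[0,0,0,0,0.5],[0,0,0,0,0.5],[0,0,0,0.98,0.5],[0,0,0,0.98,0.5],[0,0,0,0.98,0.5],[0,0,0,0.98,0.5],[0,0,0,0.98,0.5],[0,0,0,0.98,0.5],[0,0,0,0.98,0.5],[0,0,0,0.98,0.5],[0,0,0,0.98,0.5],[0,0,0,0.98,0.5],[0,0,0,0.98,0.5],[0,0,0,0.98,0.5],[0,0,0,0.98,0.5],[0,0,0,0.98,0.5],[0,0,0,0.98,0.5],[0,0,0,0.98,0.5]]'; python3 -m creep '[[0,0,0,0,0],[0,0,0,0,0],[0,0,0,0,0],[0,0,0,0,0],[0,0,0,0,0]]' 25
```

```text
time: 8.95
tool_pos: [0.4407, -0.2206, 0.0062]
tcp_rot: [-2.223, -2.22, 0.0]
wrist_force: [0.2, 0.5, 0.1]
width: 0.5
grip_force: 0.0
time: 9.57
tool_pos: [0.4409, -0.2206, 0.0064]
tcp_rot: [2.219, 2.224, 0.0]
wrist_force: [-0.3, 0.7, 1.8]
width: 0.25
grip_force: 24.6
```

```bash
python3 -m creep '[[0,0,-0.4,0,0],[0,0,-0.8,0,0],[0,0,0,0,0],[0.251,0.371,0,0,0],[0.251,0.371,0,0,0],[0.251,0.371,0,0,0],[0.251,0.371,0,0,0],[0.251,0.371,0,0,0],[0.251,0.371,0,0,0],[0,0,0,0,0],[0,0,0.3,0,0],[0,0,0.3,0,0],[0,0,0.2,0,0],[0,0,0.1,0,0],[0,0,0.04,0,0],[0,0,0,0,0]]'; python3 - <<'E'
from h import *
p=bot.read_camera("scene");save(p,"s2.png",3,(230,150,430,320))
E
```

```text
time: 11.58
tool_pos: [0.5522, -0.1452, 0.0195]
tcp_rot: [2.219, 2.223, 0.0]
wrist_force: [0.0, -0.3, -0.3]
width: 0.249
grip_force: 24.6
```

View pics/s2.png

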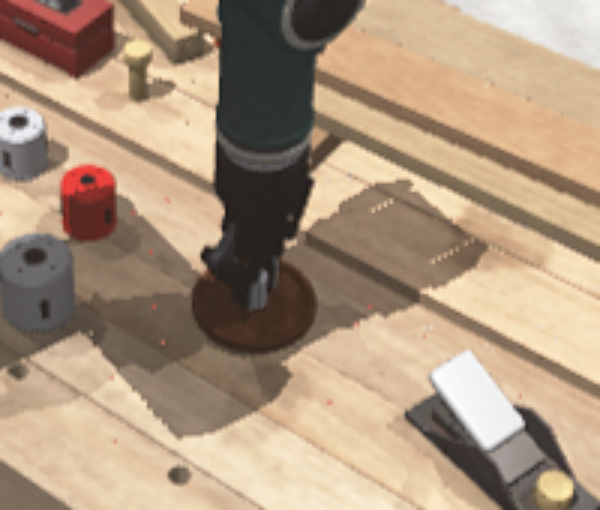

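The saw is over the middle of the tray, at crop pixel (255,300). Next I'll set it down and release it.

```bash
python3 -m creep '[[0,0,0.04,0,0],[0,0,0.02,0,0],[0,0,0.01,0,0],[0,0,0,0,0]]'; python3 -m creep '[[0,0,0,0,0.5],[0,0,0,0,0.5],[0,0,0,0,0.5],[0,0,-0.5,0,0.5],[0,0,-0.8,0,0.5],[0,0,-0.8,0,0.5],[0,0,0,0,1]]'
```

```text
time: 12.12
tool_pos: [0.5521, -0.1451, 0.0164]
tcp_rot: [2.219, 2.223, 0.0]
wrist_force: [-0.6, 0.3, 4.8]
width: 0.248
grip_force: 25.0
time: 13.0
tool_pos: [0.5552, -0.146, 0.1251]
tcp_rot: [2.214, 2.218, 0.006]
wrist_force: [0.4, -0.4, 0.9]
width: 0.7
grip_force: 0.0
```

```bash
python3 -m creep '[[0.712,-0.213,0,0,0.7],[0.712,-0.213,0,0,0.7],[0.712,-0.213,0,0,0.7],[0.712,-0.213,0,0,0.7],[0.712,-0.213,0,0,0.7],[0.712,-0.213,0,0,0.7],[0.712,-0.213,0,0,0.7],[0.712,-0.213,0,0,0.7],[0.712,-0.213,0,0,0.65],[0.712,-0.213,0,0,0.65],[0,0,0,0,0.65],[0,0,0,0,0.65]]'; python3 - <<'E'
from h import *
for c in("top","scene"):
    p=bot.read_camera(c)
    if c=="scene": save(p,"s3.png",2,(130,120,430,350))
    for q in bot.regions_of("saw_22",p)+bot.regions_of("tray",p):
        s=fit(p,cen(q["mask"]),.011,.034,.01)
        if np.hypot(s[0]-.552,s[1]+.145)<.06: print(c,q["score"],s,q["mask"].sum(),hullc(p,*s,.011,.034,.01)[1],fit(p,cen(q["mask"]),.054,.014))
E
```

```text
time: 14.5
tool_pos: [0.4441, 0.2103, 0.1198]
tcp_rot: [-2.218, -2.224, 0.003]
wrist_force: [0.5, -1.1, 0.7]
width: 0.652
grip_force: 0.0
top 0.96 [ 0.55023083 -0.14255941] 1124 68.2697339989245 [ 0.55408174 -0.14450238]
scene 0.68 [ 0.5487024  -0.14695931] 100 113.10352057288401 [ 0.56541838 -0.13591218]
scene 0.74 [ 0.53404592 -0.15604144] 990 115.02458649291657 [ 0.55046637 -0.14517534]
```

View pics/s3.png

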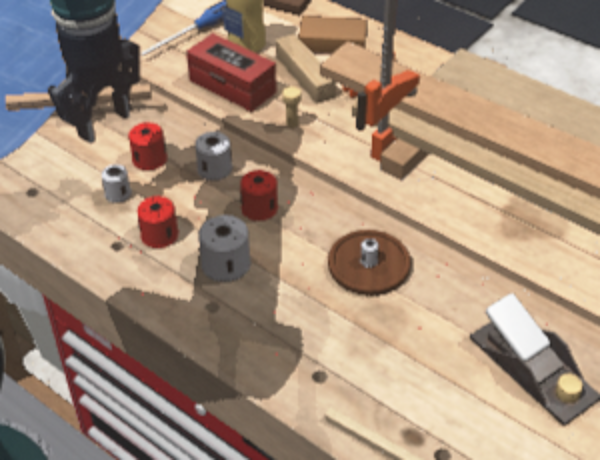

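saw_22 stands upright in mid-tray, at crop pixel (370,252). Now I'll grasp saw_36.

```bash
python3 -m creep '[[0.01,0.03,0.6,0,0.65],[0,0,0.6,0,0.65],[0,0,0.5,0,0.65],[0,0,0.3,0,0.65],[0,0,0.19,0,0.65],[0,0,0,0,0.65]]'; python3 -m creep '[[0,0,0,0,0],[0,0,0,0,0],[0,0,0,0,0],[0,0,0,0,0],[0,0,0,0,0]]' 20;python3 -c "
from workcell import bot;print(bot.read_state()['q'])"
```

```text
time: 15.55
tool_pos: [0.4462, 0.2111, 0.011]
tcp_rot: [-2.219, -2.223, 0.001]
wrist_force: [0.5, 0.4, 0.5]
width: 0.648
grip_force: 0.0
time: 16.18
tool_pos: [0.4471, 0.2116, 0.0123]
tcp_rot: [2.219, 2.223, 0.003]
wrist_force: [0.1, -0.5, 6.0]
width: 0.422
grip_force: 20.5
[ 3.91702992e-01  1.74303730e-01  2.16876985e+00 -4.49921440e-05
  7.96759676e-01  3.89670410e-01]
```

```bash
python3 -m creep '[[0,0,0,0,0.65],[0,0,0,0,0.65],[0,0,0,0,0.65],[0,0,0,-0.98,0.65],[0,0,0,-0.98,0.65],[0,0,0,-0.98,0.65],[0,0,0,-0.98,0.65],[0,0,0,-0.98,0.65],[0,0,0,-0.98,0.65],[0,0,0,-0.98,0.65],[0,0,0,-0.98,0.65],[0,0,0,-0.98,0.65],[0,0,0,-0.98,0.65],[0,0,0,-0.98,0.65],[0,0,0,-0.98,0.65],[0,0,0,-0.98,0.65],[0,0,0,-0.98,0.65],[0,0,0,-0.98,0.65],[0,0,0,-0.98,0.65]]'; python3 -m creep '[[0,0,0,0,0],[0,0,0,0,0],[0,0,0,0,0],[0,0,0,0,0],[0,0,0,0,0]]' 30
```

```text
time: 18.55
tool_pos: [0.446, 0.2112, 0.011]
tcp_rot: [0.004, -3.141, 0.0]
wrist_force: [-0.8, 0.6, -0.2]
width: 0.655
grip_force: 0.0
time: 19.18
tool_pos: [0.4461, 0.2112, 0.0113]
tcp_rot: [-0.002, -3.141, 0.0]
wrist_force: [-0.7, -0.9, 2.6]
width: 0.42
grip_force: 30.1
```

```bash
python3 -m creep '[[0,0,-0.4,0,0],[0,0,-0.8,0,0],[0,0,-0.8,0,0],[-0.212,-0.713,0,0,0],[-0.212,-0.713,0,0,0],[-0.212,-0.713,0,0,0],[-0.212,-0.713,0,0,0],[-0.212,-0.713,0,0,0],[-0.212,-0.713,0,0,0],[-0.212,-0.713,0,0,0],[-0.212,-0.713,0,0,0],[-0.212,-0.713,0,0,0],[-0.212,-0.713,0,0,0],[0,0,0,0,0],[0,0,0,0,0],[0,0,0,0,0]]'; python3 - <<'E'
from h import *
p=bot.read_camera("scene");save(p,"s4.png",4,(240,130,380,280))
E
```

```text
time: 21.18
tool_pos: [0.5514, -0.1444, 0.1109]
tcp_rot: [0.0, -3.141, -0.001]
wrist_force: [-0.6, 1.3, -1.8]
width: 0.42
grip_force: 30.4
```

View pics/s4.png

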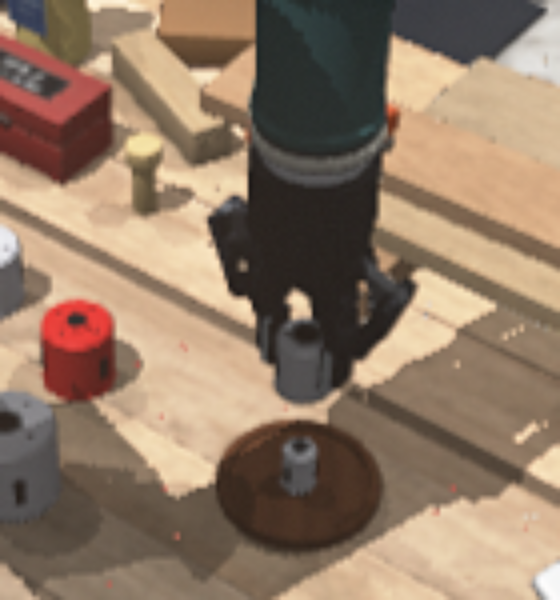

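saw_36 hangs upright at (302,360), directly above saw_22 at (300,465). Lowering it now.

```bash
python3 -m creep '[[-0.014,-0.014,0.4,0,0],[0,0,0.3,0,0],[0,0,0.2,0,0],[0,0,0.2,0,0],[0,0,0.2,0,0],[0,0,0.2,0,0],[0,0,0.2,0,0],[0,0,0,0,0]]'
```

```text
time: 22.22
tool_pos: [0.5518, -0.1458, 0.0252]
tcp_rot: [-0.001, -3.14, -0.001]
wrist_force: [0.3, -0.9, -1.6]
width: 0.423
grip_force: 30.4
```

```bash
python3 -m creep '[[0,0,0.04,0,0],[0,0,0.03,0,0],[0,0,0.02,0,0],[0,0,0,0,0]]'; python3 -m creep '[[0,0,0,0,0.6],[0,0,0,0,0.6],[0,0,0,0,0.6],[0,0,-0.5,0,0.6],[0,0,-0.8,0,0.6],[0,0,-0.8,0,0.8],[0,0,0,0,1]]'
```

```text
time: 22.72
tool_pos: [0.5527, -0.146, 0.0219]
tcp_rot: [0.001, 3.141, -0.0]
wrist_force: [-0.5, -0.9, -0.7]
width: 0.419
grip_force: 30.4
time: 23.6
tool_pos: [0.5559, -0.147, 0.1313]
tcp_rot: [0.001, 3.133, -0.004]
wrist_force: [0.3, 0.2, 0.6]
width: 0.982
grip_force: 0.0
```

```bash
python3 -m creep '[[-0.038,0.708,0,0,0.85],[-0.038,0.708,0,0,0.85],[-0.038,0.708,0,0,0.85],[-0.038,0.708,0,0,0.85],[-0.038,0.708,0,0,0.85],[-0.038,0.708,0,0,0.85],[-0.038,0.708,0,0,0.85],[-0.038,0.708,0,0,0.85],[0,0,0,0,0.85],[0,0,0,0,0.85],[0,0,0,0,0.85]]'; python3 - <<'E'
from h import *
p=bot.read_camera("scene");save(p,"s5.png",3,(200,140,400,330))
E
```

```text
time: 24.98
tool_pos: [0.5677, 0.1361, 0.1262]
tcp_rot: [-0.003, -3.141, 0.001]
wrist_force: [-0.2, -0.5, 0.4]
width: 0.85
grip_force: 0.0
```

View pics/s5.png

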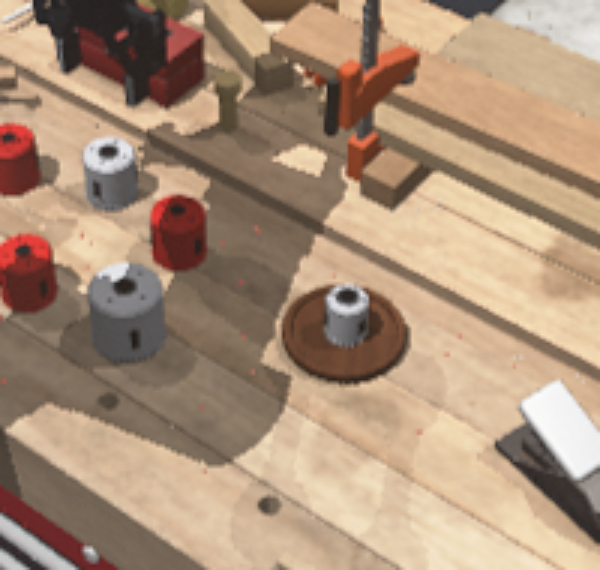

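saw_36 stands flat over saw_22 in mid-tray, at crop pixel (348,315). saw_50 is next.

```bash
python3 -m creep '[[0,0.03,0.5,0,0.85],[0,0,0.6,0,0.85],[0,0,0.5,0,0.85],[0,0,0.36,0,0.85],[0,0,0.2,0,0.85],[0,0,0,0,0.85]]'; python3 -m creep '[[0,0,0,0,0],[0,0,0,0,0],[0,0,0,0,0],[0,0,0,0,0],[0,0,0,0,0]]' 20;python3 -c "
from workcell import bot;print(bot.read_state()['q'])"
```

```text
time: 25.78
tool_pos: [0.5678, 0.1384, 0.0183]
tcp_rot: [-0.002, -3.141, 0.0]
wrist_force: [1.0, -0.0, 0.0]
width: 0.849
grip_force: 0.0
time: 26.4
tool_pos: [0.5692, 0.1389, 0.0201]
tcp_rot: [0.001, 3.139, 0.001]
wrist_force: [-0.0, 0.2, 6.7]
width: 0.588
grip_force: 21.6
[ 1.96888780e-01  3.11897793e-01  1.97165401e+00 -1.61764556e-06
  8.55657011e-01 -1.37320747e+00]
```

```bash
python3 -m creep '[[0,0,0,0,0.85],[0,0,0,0,0.85],[0,0,0,0,0.85],[0,0,0,0.98,0.85],[0,0,0,0.98,0.85],[0,0,0,0.98,0.85],[0,0,0,0.98,0.85],[0,0,0,0.98,0.85],[0,0,0,0.98,0.85],[0,0,0,0.98,0.85],[0,0,0,0.98,0.85],[0,0,0,0.98,0.85],[0,0,0,0.98,0.85],[0,0,0,0.98,0.85],[0,0,0,0.98,0.85],[0,0,0,0.98,0.85],[0,0,0,0.98,0.85],[0,0,0,0.98,0.85],[0,0,0,0.98,0.85]]'; python3 -m creep '[[0,0,0,0,0],[0,0,0,0,0],[0,0,0,0,0],[0,0,0,0,0],[0,0,0,0,0]]' 35
```

```text
time: 28.78
tool_pos: [0.5678, 0.1386, 0.0184]
tcp_rot: [-2.223, -2.22, 0.001]
wrist_force: [-0.6, 0.5, 0.5]
width: 0.846
grip_force: 0.0
time: 29.4
tool_pos: [0.5683, 0.1386, 0.0189]
tcp_rot: [2.219, 2.224, 0.0]
wrist_force: [1.6, 0.6, 0.7]
width: 0.561
grip_force: 36.5
```

```bash
python3 -m creep '[[0,0,-0.3,0,0],[0,0,-0.8,0,0],[0,0,-0.9,0,0],[0,0,0,0,0],[0,0,0,0,0]]'; python3 - <<'E'
from h import *
p=bot.read_camera("scene");save(p,"s6.png",5,(180,110,290,220))
E
```

```text
time: 30.02
tool_pos: [0.5674, 0.1385, 0.1188]
tcp_rot: [-2.219, -2.223, 0.001]
wrist_force: [0.4, 0.7, -2.4]
width: 0.564
grip_force: 36.8
```

View pics/s6.png

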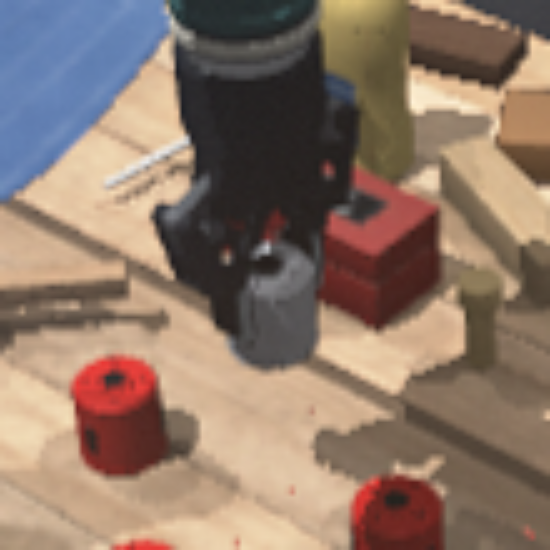

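saw_50 is held, but its reported width (0.563) is a bit under the expected 0.588. I'll compare it with the expected upright outline.

```bash
python3 - <<'E'
from h import *
p=bot.read_camera("scene");im=cv2.resize(p["pixels"][:,:,::-1],None,fx=6,fy=6,interpolation=cv2.INTER_CUBIC)
a=np.linspace(0,2*np.pi,60)
def ring(x,y,r,z,c):
    P=np.array([w2px(p,(x+r*np.cos(t),y+r*np.sin(t),z)) for t in a]);cv2.polylines(im,[np.int32((P+.5)*6)],True,c,1)
x,y,z=.567-.001,.1385-.002,.0999
ring(x,y,.025,z,(0,255,0));ring(x,y,.025,z+.049,(0,255,0));ring(x,y,.022,z+.052,(255,255,0))
u,v=w2px(p,(x,y,z+.03));u,v=int(u*6),int(v*6)
cv2.imwrite("pics/s7.png",im[v-230:v+230,u-280:u+280])
for q in bot.regions_of("saw_50",p):
    c=cen(q["mask"])
    if np.hypot(c[0]-u/6,c[1]-v/6)<25: print(q["score"],c,u/6,v/6,q["mask"].sum(),fit(p,c,.025,.052,z),hullc(p,x,y,.025,.052,z))
E
```

```text
0.73 [236.00328947 172.85197368] 234.0 169.16666666666666 304 [0.56233706 0.12678584] (array([234.23321879, 170.79227886]), 430.381292313803)
```

View pics/s7.png

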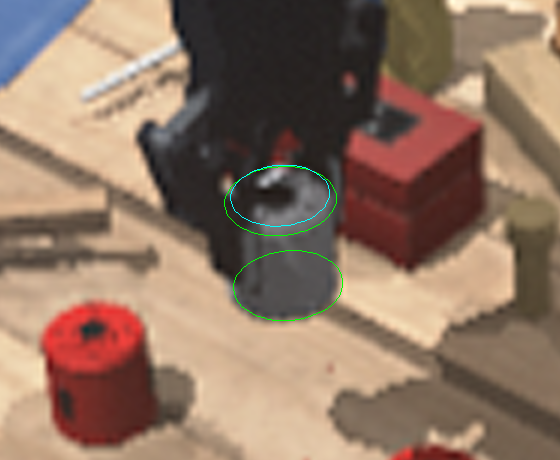

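The outline matches an upright saw: the mouth ring fits at (288,285) and the right wall at x≈337. Carrying it to the tray.

```bash
python3 -m creep '[[-0.711,-0.039,0,0,0],[-0.711,-0.039,0,0,0],[-0.711,-0.039,0,0,0],[-0.711,-0.039,0,0,0],[-0.711,-0.039,0,0,0],[-0.711,-0.039,0,0,0],[-0.711,-0.039,0,0,0],[-0.711,-0.039,0,0,0],[0,0,0,0,0],[0,0,0,0,0],[0,0,0,0,0]]'; python3 - <<'E'
from h import *
p=bot.read_camera("scene");save(p,"s8.png",5,(260,150,370,270))
E
```

```text
time: 31.55
tool_pos: [0.5527, -0.1447, 0.1182]
tcp_rot: [-2.217, -2.224, 0.001]
wrist_force: [1.1, -0.3, -1.5]
width: 0.565
grip_force: 36.7
```

View pics/s8.png

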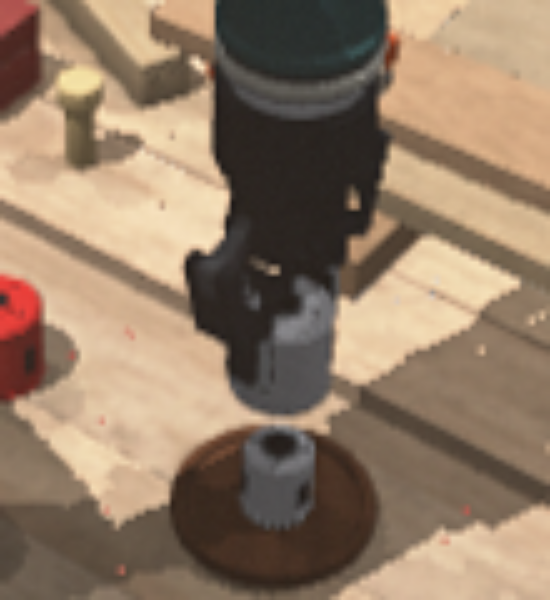

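saw_50 (mouth centre x≈281) is lined up over saw_36 (x≈278). Lowering it now.

```bash
python3 -m creep '[[-0.01,0,0.4,0,0],[0,0,0.3,0,0],[0,0,0.2,0,0],[0,0,0.2,0,0],[0,0,0.2,0,0],[0,0,0.2,0,0],[0,0,0.18,0,0],[0,0,0,0,0]]'
```

```text
time: 32.6
tool_pos: [0.5522, -0.1461, 0.0338]
tcp_rot: [-2.218, -2.222, 0.001]
wrist_force: [-0.2, 0.3, -2.0]
width: 0.565
grip_force: 36.7
```

```bash
python3 -m creep '[[0,0,0.04,0,0],[0,0,0.03,0,0],[0,0,0.02,0,0],[0,0,0,0,0]]'
```

```text
time: 33.1
tool_pos: [0.5531, -0.1463, 0.0304]
tcp_rot: [2.219, 2.224, 0.0]
wrist_force: [0.2, -0.7, -1.5]
width: 0.565
grip_force: 36.7
```

```bash
python3 -m creep '[[0,0,0.02,0,0],[0,0,0.01,0,0],[0,0,0,0,0],[0,0,0,0,0]]'; python3 -m creep '[[0,0,0,0,0.8],[0,0,0,0,0.8],[0,0,0,0,0.8],[0,0,-0.5,0,0.8],[0,0,-0.8,0,0.8],[0,0,-0.8,0,1],[0,0,0,0,1]]'
```

```text
time: 33.6
tool_pos: [0.5532, -0.1463, 0.0292]
tcp_rot: [2.219, 2.224, 0.0]
wrist_force: [-0.8, -0.1, 3.6]
width: 0.557
grip_force: 37.1
time: 34.48
tool_pos: [0.5563, -0.1473, 0.1382]
tcp_rot: [2.214, 2.218, 0.006]
wrist_force: [0.3, -0.9, -0.6]
width: 1.002
grip_force: 0.0
```

```bash
python3 -m creep '[[0.502,-0.374,0,0,1],[0.502,-0.374,0,0,1],[0.502,-0.374,0,0,1],[0.502,-0.374,0,0,1],[0.502,-0.374,0,0,1],[0.502,-0.374,0,0,1],[0,0,0,0,1],[0,0,0,0,1],[0,0,0,0,1]]'; python3 - <<'E'
from h import *
p=bot.read_camera("scene");save(p,"s9.png",3.5,(200,150,360,310))
for q in bot.regions_of("saw_50",p):
    c=cen(q["mask"])
    if np.hypot(*(c-w2px(p,(.5528,-.146,.036))))<10: print(q["score"],fit(p,c,.025,.052,.01),q["mask"].sum(),hullc(p,.5528,-.146,.025,.052,.01))
E
```

```text
time: 35.6
tool_pos: [0.441, 0.0035, 0.1336]
tcp_rot: [2.22, 2.223, -0.0]
wrist_force: [0.6, -0.7, -0.7]
width: 0.997
grip_force: 0.0
0.65 [ 0.55009775 -0.14725466] 470 (array([315.44189653, 243.15214483]), 475.94707271433435)
```

View pics/s9.png

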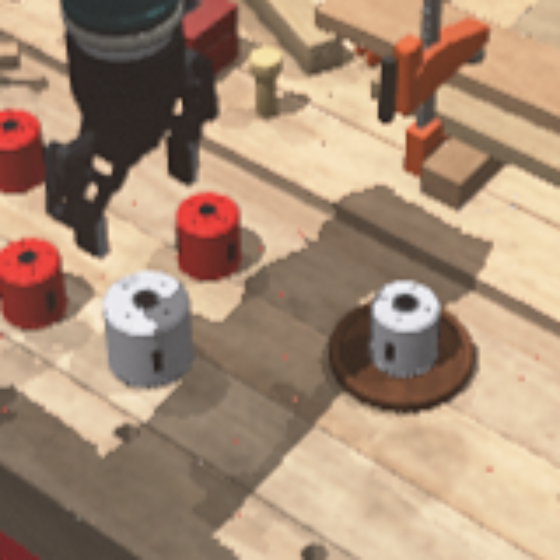

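saw_50 stands flat at (405,330) in the tray. Now saw_64.

```bash
python3 -m creep '[[0.02,0,0.6,0,1],[0,0,0.4,0,1],[0,0,0.3,0,1],[0,0,0.3,0,1],[0,0,0.3,0,1],[0,0,0.23,0,1],[0,0,0,0,1]]'; python3 -m creep '[[0,0,0,0,0],[0,0,0,0,0],[0,0,0,0,0],[0,0,0,0,0],[0,0,0,0,0]]' 20;python3 -c "
from workcell import bot;print(bot.read_state()['q'])"
```

```text
time: 36.58
tool_pos: [0.4396, 0.0051, 0.0262]
tcp_rot: [-2.218, -2.223, 0.002]
wrist_force: [-0.2, -0.4, 0.7]
width: 1.002
grip_force: 0.0
time: 37.2
tool_pos: [0.4413, 0.0051, 0.028]
tcp_rot: [2.218, 2.223, 0.002]
wrist_force: [0.1, 0.7, 6.0]
width: 0.755
grip_force: 22.8
[-4.49905471e-02  5.31430420e-02  2.26865921e+00  3.89816004e-05
  8.18353850e-01 -4.70267724e-02]
```

```bash
python3 -m creep '[[0,0,0,0,1],[0,0,0,0,1],[0,0,0,0,1],[0,0,0,-0.98,1],[0,0,0,-0.98,1],[0,0,0,-0.98,1],[0,0,0,-0.98,1],[0,0,0,-0.98,1],[0,0,0,-0.98,1],[0,0,0,-0.98,1],[0,0,0,-0.98,1],[0,0,0,-0.98,1],[0,0,0,-0.98,1],[0,0,0,-0.98,1],[0,0,0,-0.98,1],[0,0,0,-0.98,1],[0,0,0,-0.98,1],[0,0,0,-0.98,1],[0,0,0,-0.98,1]]'; python3 -m creep '[[0,0,0,0,0],[0,0,0,0,0],[0,0,0,0,0],[0,0,0,0,0],[0,0,0,0,0],[0,0,0,0,0]]' 35
```

```text
time: 39.58
tool_pos: [0.4403, 0.0051, 0.0271]
tcp_rot: [0.004, -3.141, 0.0]
wrist_force: [-0.4, 0.3, 0.3]
width: 1.006
grip_force: 0.0
time: 40.33
tool_pos: [0.4407, 0.0051, 0.0274]
tcp_rot: [0.002, 3.141, -0.0]
wrist_force: [-0.6, 0.0, 2.9]
width: 0.723
grip_force: 38.7
```

```bash
python3 -m creep '[[0,0,-0.3,0,0],[0,0,-0.8,0,0],[0,0,-0.9,0,0],[0,0,0,0,0],[-0.374,-0.504,0,0,0],[-0.374,-0.504,0,0,0],[-0.374,-0.504,0,0,0],[-0.374,-0.504,0,0,0],[-0.374,-0.504,0,0,0],[-0.374,-0.504,0,0,0],[0,0,0,0,0],[0,0,0,0,0],[0,0,0,0,0]]'; python3 - <<'E'
from h import *
p=bot.read_camera("scene");save(p,"s10.png",4.5,(250,140,380,270))
E
```

```text
time: 41.95
tool_pos: [0.5515, -0.1453, 0.1266]
tcp_rot: [-0.0, -3.14, -0.001]
wrist_force: [0.3, -0.1, -1.0]
width: 0.728
grip_force: 39.2
```

View pics/s10.png

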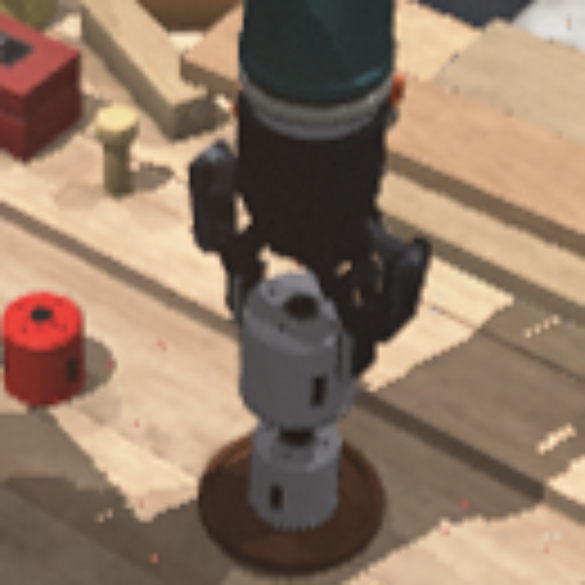

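saw_64's mouth (centre x≈297) is over saw_50 (x≈295). Lowering it now.

```bash
python3 -m creep '[[-0.015,0,0.4,0,0],[0,0,0.26,0,0],[0,0,0.2,0,0],[0,0,0.2,0,0],[0,0,0.2,0,0],[0,0,0.2,0,0],[0,0,0.2,0,0],[0,0,0,0,0]]'
```

```text
time: 43.0
tool_pos: [0.5525, -0.1459, 0.0431]
tcp_rot: [-0.001, -3.14, -0.001]
wrist_force: [-0.4, 0.0, -2.1]
width: 0.723
grip_force: 39.1
```

```bash
python3 -m creep '[[0,0,0.04,0,0],[0,0,0.03,0,0],[0,0,0.02,0,0],[0,0,0.02,0,0],[0,0,0,0,0],[0,0,0,0,0]]'
```

```text
time: 43.75
tool_pos: [0.5534, -0.1462, 0.0388]
tcp_rot: [0.001, 3.142, 0.0]
wrist_force: [-0.5, 0.2, -1.4]
width: 0.726
grip_force: 39.1
```

```bash
python3 -m creep '[[0,0,0.02,0,0],[0,0,0.01,0,0],[0,0,0,0,0],[0,0,0,0,0]]'
```

```text
time: 44.25
tool_pos: [0.5534, -0.1462, 0.0375]
tcp_rot: [0.001, 3.142, -0.0]
wrist_force: [-1.6, 1.8, 0.4]
width: 0.723
grip_force: 39.4
```

Light touch at the expected height, so I'll release, retreat and check.

```bash
python3 -m creep '[[0,0,0.01,0,0],[0,0,0,0,1],[0,0,0,0,1],[0,0,0,0,1],[0,0,0,0,1],[0,0,-0.5,0,1],[0,0,-0.8,0,1],[0,0,-0.8,0,1],[0,0,-0.8,0,1],[0,0.8,0,0,1],[0,0.8,0,0,1],[0,0.8,0,0,1],[0,0.8,0,0,1],[0,0.8,0,0,1],[0,0,0,0,1],[0,0,0,0,1],[0,0,0,0,1]]'; python3 - <<'E'
from h import *
p=bot.read_camera("scene");save(p,"s11.png",4,(220,150,360,290))
for q in bot.regions_of("saw_64",p):
    c=cen(q["mask"])
    if np.hypot(*(c-w2px(p,(.5528,-.146,.04))))<10: print(q["score"],fit(p,c,.032,.061,.01),q["mask"].sum(),hullc(p,.5528,-.146,.032,.061,.01),c,q["bbox"])
E
```

```text
time: 46.38
tool_pos: [0.5536, 0.0528, 0.1817]
tcp_rot: [-0.003, -3.142, 0.001]
wrist_force: [-0.2, -0.4, -0.5]
width: 0.998
grip_force: 0.0
0.76 [ 0.55161917 -0.14732417] 779 (array([315.52044431, 241.9454431 ]), 751.9143000298645) [315.67779204 242.44672657] [301.6, 230.7, 330.8, 259.3]
```

View pics/s11.png

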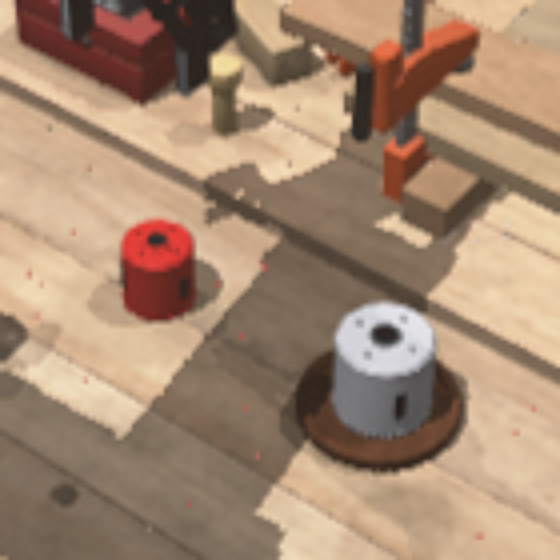

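saw_64 stands flat in the centre of the tray, at crop pixel (384,370), over the other three. The arm is clear, so I'll hand in.

```bash
python3 -c "
from workcell import bot;print(bot.finish_job())"
```

```text
the job is handed in; nothing more can be done
None
```

I nested the four hole saws in the tray, teeth down and in order of size, and handed the job in at about 46 s. The last picture shows the 64 mm saw flat over the nest, but no verdict came back.

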